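Roll a balsa blank home in the cutting cradle

ROBOT

A 6-joint arm with a two-finger parallel gripper is mounted at the origin on the work surface. World frame = base frame: x ahead of the robot, y to its left, z up, the work surface at z = 0. Lengths are in m, angles in rad, forces in N, time in s.
With the tool pointing down it reaches from about 0.25 to 0.725 m from the base axis. Payload 4 kg.
Tool frame: the origin (TCP) lies midway between the tips of the shut fingers; the grasp point (between the pads) lies bot.tcp_to_grasp behind it (bot.tcp_to_grasp is the distance from the TCP to the grasp point, in m); z points along the fingers, y is the line along which they close (so a half turn about z gives the same grasp; the last joint's range is limited). The gripper opens to 85 mm and grips with 20 to 120 N. Pads are 22 mm wide; open, the fingers measure 114 mm over their backs; the gripper's body (76 mm by 85 mm) begins 54 mm behind the grasp point. The pads swing forward as they close: fully open they stand 13 mm farther back than shut.
Start: joints at [1.26, 0.241, 0.005, 1.335, 0, 1.571], TCP at [0.153, 0.476, 0.231] pointing down, gripper open.
Joint ranges: [-2.72, 2.72], [-1.05, 1.87], [-1.09, 1.28], [-1.99, 2.15], [-1.42, 1.44], [-3.14, 3.14]. Speed limits (rad/s): [2.79, 2.79, 3.14, 3.14, 3.14, 3.14].

INTERFACE

Orientations are given as a unit quaternion [x, y, z, w].
In Python, from workcell import readout, camera, bot gives the robot as it stands. The module is installed in compiled form; this text tells all that it offers.
- The arm moves only by the tool jog_arm, never from a script. Its argument "motion" is a list of rows, each an object of numbers: "x", "y", "z": the shift along the tool's x, y, z in mm; "spin": the turn about the tool's z in degrees; "fingers": the closure, from -1 (fully open) to 1 (shut). A call has 1 to 8 rows; each row is the pose to reach, as a shift and turn from the pose commanded when the call began, along the tool's axes at that moment; what a row does not reach only later rows make up. A row lasts 1/8 s, in which the tool goes at most 62.5 mm and 10.7 degrees, less where a joint would pass 70% of its speed; a pose out of reach is approached as far as the arm can. A call with a gripper value outside its range is refused whole. The fingers move at their own pace and stop on an object; the grip force is fixed at half the most. Time passes only in rows, so rows that repeat a pose let the fingers close. It gives the time, the measured TCP pose, the force, the opening and the grip force at its end, in the units of the state.
- readout.get_obs(): the state, without advancing time (a new reading comes with each control period).
- camera(name): name is "scene" or "side" or "wrist"; returns a dict with "pixels" (384x512x3 uint8, red, green, blue), "K" (3x3 intrinsics, pixels), "rvec" (rotation vector, rad) and "tvec" (3), from world to camera coordinates, as OpenCV has them. Camera axes: x right, y down, z forward; pixel columns grow to the right and rows downward; lengths in m; the calibration is good to about 2 mm. A picture is of the moment at which its call begins. There is no depth.
- bot.job_done(): hands the job in; it is judged then, once.
The state is a dict: "clock": time; "joint_pos": joint angles; "joint_vel": joint speeds; "tau": joint torques, N m; "eef_pos": TCP position; "tool_rot": TCP orientation; "ft_force": force on the tool from outside, world axes, zero at the start; "ft_torque": the same for the moment, N m; "grip_width": finger opening in m; "grasp_force": force on a finger pad.
Only numpy, scipy, OpenCV 4.12 (cv2) and the standard library are available. Lean on these libraries where they do the work, as an engineer would, in place of code of your own. Each camera call takes 0.05 s, during which the arm holds its last target. There are 200 camera calls.

TASK

Load the round balsa blank into the cutting cradle for sawing: with your hand flat on top of it, pressing only lightly, roll it along the board and over the low batten so that it settles in the trough against the fence, then push it gently endwise along the trough until its end is up against the length stop, and leave it there. Balsa dents, so never press hard; roll it from above rather than shoving it from behind, and do not lift it or let it run off. Leave the other things on the desk alone.

Things in the scene. Friction and masses are not known exactly. Their poses are not given: they have to be found in the camera images.
- cradle: Cutting cradle fixed to the desk: white-faced board 240 (x) by 400 (y) by 12 mm thick; origin at the centre of its underside, on the desk. x points across the board from the open front edge to the fence, y along the fence, z up. The trough lies between fence and batten; seated in it the blank rests on the board, its axis at cradle x = +63.5 to +65 mm. A 3 mm saw slot at y = -60 mm does not matter.
- fence (a point): Foot of the wooden fence's inner face, mid-length, on the board (12 mm above the desk), at cradle x = +90 mm; axes as the cradle's. The face is upright and looks to -x; the fence is 20 mm thick, 45 mm high above the board, 400 mm long.
- batten (a point): Crest of the half-round batten, mid-length, at cradle x = +50 mm; axes as the cradle's. It runs along y over the whole board, stands 3 mm above it and is 9 mm wide at its foot. The blank first meets it when the blank's axis is 13 mm short of the crest, and is lifted 3 mm as its axis passes over the crest.
- stop: Length stop: dark wooden block 52 (x) by 22 (y) mm, top 43 mm above the board, in the trough against the fence, held by an aluminium saddle that goes over the fence, 54 mm above the board; fixed. Axes as the cradle's. Origin on the board's surface, at the foot of the face that meets the blank's end; the face looks to -y.
- blank_center (a point): Centre of the round balsa blank (pale solid cylinder, 50 mm diameter, 220 mm long, about 90 g). x runs along it; y and z turn as it rolls. It starts on the front part of the board, within 0.08 rad of parallel to the batten, centre 37 mm above the desk, +y end 20 to 95 mm short of the stop. A palm rolling it goes twice as far as it does. It dents above 20 N from the hand or against the stop.
- wheel_pair: Two spoked plywood model wheels lying stacked, 68 mm diameter, 12 mm high, loose; origin at the centre underneath. To be left alone.
- paint_bottle: Standing paint bottle, 27 mm diameter, 78 mm tall, loose; origin at the centre underneath. To be left alone.
- tape_roll: Roll of masking tape lying flat, 80 mm diameter, 24 mm high, loose; origin at the centre underneath. To be left alone.
- hardwood_block: Hardwood block 45 by 140 by 35 mm lying flat, loose; origin at the centre underneath. To be left alone.
Things that resemble listed ones, but are neither listed nor needed, are in the scene too. Of the things like the part that bears blank_center, leave any that is pink or turquoise; of the rest the larger one is meant.

How it is judged:
By the outcome, as a careful person would: the job done as asked, in the order asked, and still so for the second after the job is handed in, with the robot touching nothing.
It also fails if it takes over 67 s, if anything falls off the work surface, if the arm or the gripper's body presses on something with over 40 N, if the wrist force passes 120 N, or if a joint passes its speed limit or range.

## Working session

There is one attempt and no reset: what is moved stays moved. The work goes in short steps, Python scripts to look and compute and a tool call to move; the robot and the scene stay as the last step left them, time stands still between calls to the robot, and variables do not carry over. Pictures are saved under pics/ and viewed, at most 10 in all, crops included, and the job is handed in when it is done.

Besides the shell and the picture viewer there is one more tool, called after "Call:" as name(argument=value, ...), one argument or row to a line, values as JSON. jog_arm: Moves the arm, as the interface text tells. Its arguments: {"type":"object","properties":{"motion":{"type":"array"}},"required":["motion"]}

```bash
mkdir -p pics; python3 - <<'E'
from workcell import readout, camera, bot
import cv2, numpy as np, pickle
d={}
for n in ["scene","side","wrist"]:
    c=camera(n); d[n]=c; cv2.imwrite(f"pics/{n}0.png",cv2.resize(c["pixels"][:,:,::-1],(800,600)))
    R=cv2.Rodrigues(np.array(c["rvec"]))[0]; print(n,(-R.T@np.array(c["tvec"]).ravel()).round(3),R[2].round(2))
pickle.dump(d,open("d0.pkl","wb"))
o=readout.get_obs()
for k,v in o.items(): print(k,np.round(v,3))
print(bot.tcp_to_grasp)
E
```

```text
scene [1.055 0.657 0.82 ] [-0.51 -0.56 -0.65]
side [ 0.274 -1.237  0.858] [ 0.15  0.84 -0.53]
wrist [0.086 0.498 0.373] [ 0.26 -0.08 -0.96]
clock 0.15
joint_pos [1.26  0.241 0.004 1.335 0.    1.571]
joint_vel [ 0.    -0.003  0.004  0.002 -0.     0.   ]
tau [-0.0000e+00 -3.7263e+01  2.5264e+01  1.2000e-02 -0.0000e+00  0.0000e+00]
eef_pos [0.153 0.476 0.231]
tool_rot [ 0.155  0.988 -0.001 -0.   ]
ft_force [-0.189 -0.21  -0.61 ]
ft_torque [0.024 0.032 0.04 ]
grasp_force 0.0
grip_width 0.085
0.0187
```

View pics/scene0.png

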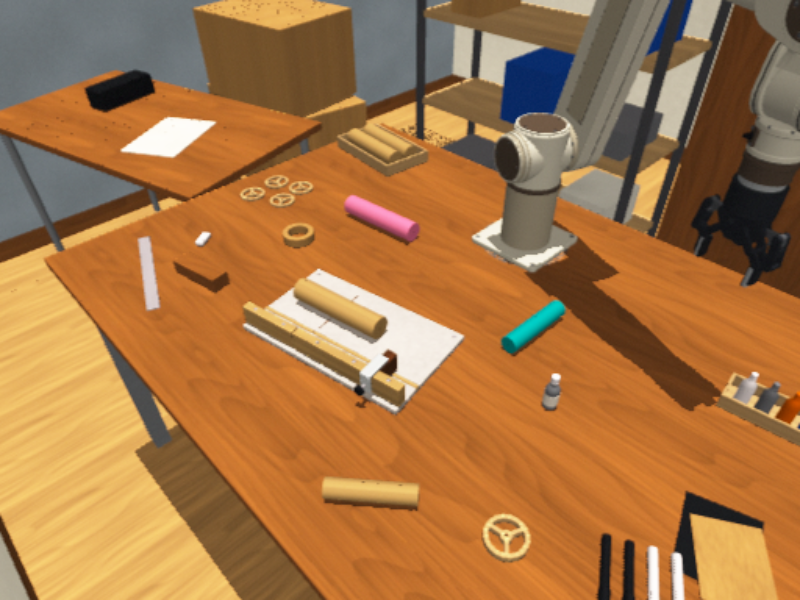

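View pics/side0.png

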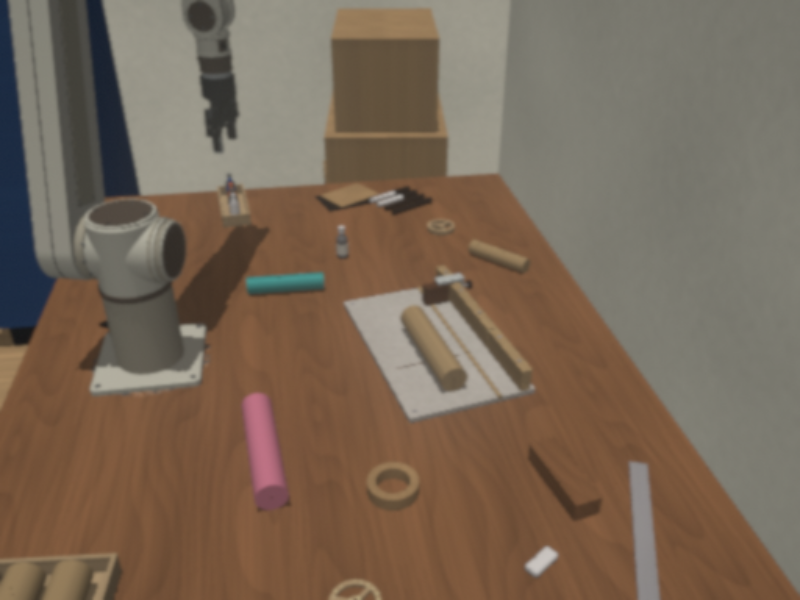

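Scene view: the board has corners near (322,270), (462,337), (400,408) and (245,328), with the pale blank on its front part at about (340,307). The side view shows the blank at about (433,347) and the stop at the far (+y) end. I'll zoom in for exact points.

```bash
python3 - <<'E'
import cv2,pickle
d=pickle.load(open("d0.pkl","rb"))
for n,(x,y,w,h) in {"scene":(150,165,155,105),"side":(215,165,135,105)}.items():
    p=d[n]["pixels"][y:y+h,x:x+w,::-1]; p=cv2.resize(p,None,fx=5,fy=5,interpolation=cv2.INTER_CUBIC); cv2.imwrite(f"pics/{n}c.png",p)
E
```

```text
(no output)
```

View pics/scenec.png

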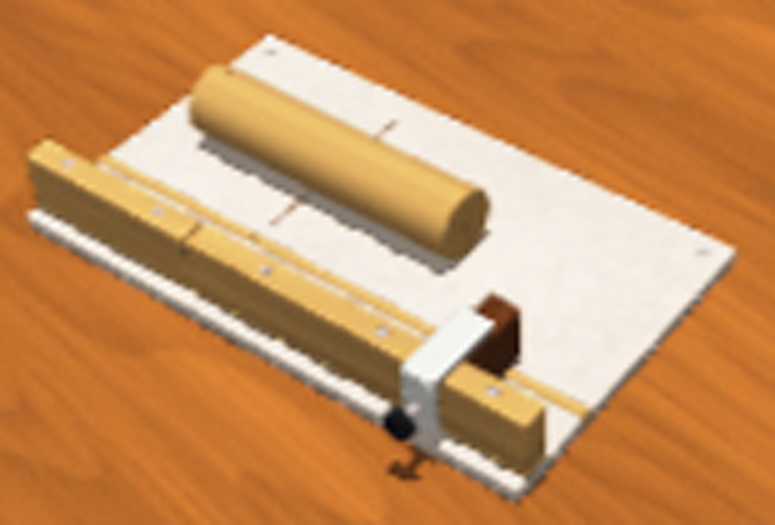

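View pics/sidec.png

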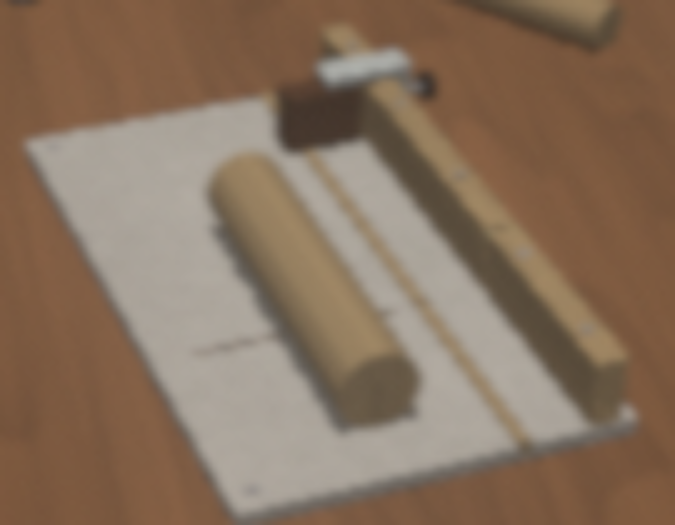

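Scene crop: board corners at (270,36), (735,254), (520,493) and (30,217), and the blank's silhouette from (190,108) to (490,210). The side crop shows corners at (27,143), (238,515) and (635,415), and the stop's face foot from (287,150) to (362,133).

```bash
cat > h.py <<'E'
import cv2,numpy as np
from scipy.optimize import least_squares
from scipy.spatial.transform import Rotation as Ro
OFF={"scene":(150,165),"side":(215,165)}
def native(n,p): return (np.array(p,float)+.5)/5-.5+OFF[n]
def proj(c,P): return cv2.projectPoints(np.array(P,float).reshape(-1,3),np.array(c["rvec"],float),np.array(c["tvec"],float),np.array(c["K"],float),None)[0].reshape(-1,2)
def T(q,P):
    P=np.array(P,float)/1000; c,s=np.cos(q[2]),np.sin(q[2])
    return np.c_[q[0]+c*P[:,0]-s*P[:,1],q[1]+s*P[:,0]+c*P[:,1],P[:,2]]
def cyl(q,zc=37,L=220,r=25):  # q pose of the blank in world, axis along local y
    t=np.linspace(0,2*np.pi,60)
    return T(q,[(r*np.cos(a),s*L/2,zc+r*np.sin(a)) for s in(-1,1) for a in t])
def hullres(c,q,pts,**k):
    h=cv2.convexHull(proj(c,cyl(q,**k)).astype(np.float32))
    return [cv2.pointPolygonTest(h,(float(u),float(v)),True) for u,v in pts]
E
python3 - <<'E'
from h import *
import pickle
d=pickle.load(open("d0.pkl","rb"))
C={"scene":[((-120,-200,12),(270,36)),((-120,200,12),(735,254)),((120,200,12),(520,493)),((120,-200,12),(30,217)),((110,-200,57),(30,151)),((90,-200,57),(45,141)),((90,200,57),(545,405)),((110,200,57),(528,426)),((50,200,15),(588,411))],
"side":[((-120,200,12),(27,143)),((-120,-200,12),(238,515)),((50,-200,15),(525,443)),((110,-200,57),(627,355)),((90,-200,57),(590,365))]}
def f(q): return np.concatenate([(proj(d[n],T(q,[a for a,_ in C[n]]))-native(n,[b for _,b in C[n]])).ravel() for n in C])
s=least_squares(f,[.45,0,0],loss="soft_l1"); q=s.x; print("cradle",q.round(4),"res",np.abs(f(q)).round(1))
S={"side":[((38,0,12),(287,150)),((38,0,55),(280,92))],"scene":[((38,0,55),(490,293)),((38,22,55),(520,312)),((38,22,12),(520,360))]}
g=lambda y:np.concatenate([(proj(d[n],T(q,[np.add(a,(0,y[0],0)) for a,_ in S[n]]))-native(n,[b for _,b in S[n]])).ravel() for n in S])
s=least_squares(g,[100],loss="soft_l1");print("stop y",s.x,g(s.x).round(1))
B={"scene":[(215,66),(190,108),(200,134),(450,258),(490,210),(478,184),(340,118)],"side":[(208,190),(245,152),(275,160),(415,375),(412,408),(345,428),(345,275),(270,315)]}
e=lambda b:np.concatenate([hullres(d[n],b,native(n,B[n])) for n in B])
s=least_squares(e,[q[0],q[1],q[2]],diff_step=1e-3,loss="soft_l1",x_scale=[.01,.01,.05]);b=s.x
print("blank",b.round(4),e(b).round(1))
c,si=np.cos(q[2]),np.sin(q[2]);R=np.array([[c,-si],[si,c]])
print("blank in cradle",R.T@(b[:2]-q[:2])*1000,b[2]-q[2])
np.save("q.npy",q)
E
```

```text
cradle [ 0.5312 -0.0432  0.1778] res [0.4 0.4 0.6 1.1 0.6 0.5 0.3 0.8 0.7 0.5 0.9 0.8 0.5 0.3 0.3 0.  0.  0.3
 0.1 1.2 0.6 0.8 0.2 0.9 0.6 0.  1.5 0.5]
stop y [122.70683428] [ 1.2  0.6  2.8  0.9  0.4  0.4  0.4 -0.4  0.6  0.1]
blank [ 0.5189 -0.0975  0.1556] [ 0.6 -0.1 -1.6 -0.2 -0.2  0.2  0.7  0.2 -0.2 -0.1  0.3 -0.6 -0.4  1.1
 -0.9]
blank in cradle [-21.67316774 -51.35537354] -0.022191514538084156
```

Call:
jog_arm(
  motion=[
    {"x": -55,"y": -46,"z": 0,"spin": -4,"fingers": -1},
    {"x": -515,"y": -438,"z": 0,"spin": -27,"fingers": -1},
    {"x": -515,"y": -438,"z": 0,"spin": -27,"fingers": -1},
    {"x": -515,"y": -438,"z": 0,"spin": -27,"fingers": -1},
    {"x": -515,"y": -438,"z": 0,"spin": -27,"fingers": -1},
    {"x": -515,"y": -438,"z": 0,"spin": -27,"fingers": -1},
    {"x": -515,"y": -438,"z": 0,"spin": -27,"fingers": -1},
    {"x": -515,"y": -438,"z": 0,"spin": -27,"fingers": -1},
  ],
)

```text
clock: 1.15
eef_pos: [0.4095, 0.0627, 0.2314]
tool_rot: [-0.08, 0.997, 0.0, 0.0]
ft_force: [0.7, 0.9, 0.5]
grip_width: 0.0857
grasp_force: 0.0
```

Call:
jog_arm(
  motion=[
    {"x": -21,"y": -52,"z": 10,"spin": 0,"fingers": -1},
    {"x": -42,"y": -104,"z": 30,"fingers": -1},
    {"x": -63,"y": -154,"z": 60,"fingers": -1},
    {"x": -63,"y": -154,"z": 110,"fingers": -1},
    {"x": -63,"y": -154,"z": 150,"fingers": -1},
    {"x": -63,"y": -154,"z": 160,"fingers": -1},
    {"x": -63,"y": -154,"z": 160,"fingers": -1},
  ],
)

```text
validation failed for argument at $.mo...
```

```bash
cat > st.py <<'E'
from h import *
from workcell import readout
o=readout.get_obs(); q=np.load("q.npy"); R=Ro.from_quat(o["tool_rot"]).as_matrix(); p=o["eef_pos"]
c,s=np.cos(q[2]),np.sin(q[2]); M=np.array([[c,-s],[s,c]])
def st():
    print("cradle xy",(M.T@(np.array(p[:2])-q[:2])*1000).round(1),"z",round(p[2]*1000,1),"F",np.round(o["ft_force"],2),"yaw rel",round(np.arctan2(R[1,1],R[0,1])-np.pi/2-q[2],4),"clk",o["clock"])
st()
E
python3 st.py; python3 - <<'E'
import cv2
from workcell import camera
import numpy as np
a=camera("scene")["pixels"][155:275,150:310];b=camera("wrist")["pixels"]
a=cv2.resize(a,(400,300));b=cv2.resize(b,(400,300))
cv2.imwrite("pics/a1.png",np.hstack([a,b])[:,:,::-1])
E
```

```text
cradle xy [-101.1  125.8] z 231.4 F [0.65 0.95 0.49] yaw rel -0.0175 clk 1.15
```

View pics/a1.png

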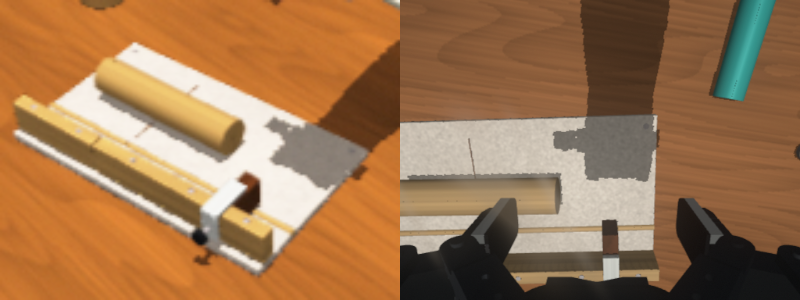

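The move was refused because every field is required, so the arm hasn't moved. The picture shows the blank untouched, lying nearly parallel to the batten.

Call:
jog_arm(
  motion=[
    {"x": -21,"y": -52,"z": 10,"spin": 0,"fingers": -1},
    {"x": -42,"y": -104,"z": 30,"spin": 0,"fingers": -1},
    {"x": -63,"y": -154,"z": 60,"spin": 0,"fingers": -1},
    {"x": -63,"y": -154,"z": 110,"spin": 0,"fingers": -1},
    {"x": -63,"y": -154,"z": 150,"spin": 0,"fingers": -1},
    {"x": -63,"y": -154,"z": 160,"spin": 0,"fingers": -1},
    {"x": -63,"y": -154,"z": 160,"spin": 0,"fingers": -1},
  ],
)

```text
clock: 2.12
eef_pos: [0.4955, -0.0767, 0.0715]
tool_rot: [-0.081, 0.997, 0.0, -0.0]
ft_force: [0.3, 0.2, 0.2]
grip_width: 0.0854
grasp_force: 0.0
```

```bash
python3 st.py
```

```text
cradle xy [-41.1 -26.7] z 71.5 F [0.35 0.17 0.17] yaw rel -0.0166 clk 2.125
```

Call:
jog_arm(
  motion=[
    {"x": -10,"y": -24,"z": 0,"spin": 0,"fingers": -1},
    {"x": -10,"y": -24,"z": 8,"spin": 0,"fingers": -1},
    {"x": -10,"y": -24,"z": 14,"spin": 0,"fingers": -1},
    {"x": -10,"y": -24,"z": 17,"spin": 0,"fingers": -1},
    {"x": -10,"y": -24,"z": 18,"spin": 0,"fingers": -1},
    {"x": -10,"y": -24,"z": 18,"spin": 0,"fingers": -1},
  ],
)

```text
clock: 2.88
eef_pos: [0.5091, -0.0992, 0.0534]
tool_rot: [-0.08, 0.997, 0.0, -0.0]
ft_force: [-0.1, -0.4, 0.3]
grip_width: 0.0855
grasp_force: 0.0
```

```bash
python3 st.py
```

```text
cradle xy [-31.6 -51.2] z 53.4 F [-0.13 -0.43  0.32] yaw rel -0.017 clk 2.875
```

Call:
jog_arm(
  motion=[
    {"x": 0,"y": 0,"z": 1,"spin": 0,"fingers": -1},
    {"x": 0,"y": 0,"z": 2,"spin": 0,"fingers": -1},
    {"x": 0,"y": 0,"z": 2,"spin": 0,"fingers": -1},
  ],
)

```text
clock: 3.25
eef_pos: [0.5092, -0.0994, 0.0513]
tool_rot: [-0.08, 0.997, 0.0, -0.0]
ft_force: [0.4, -0.3, 0.1]
grip_width: 0.0853
grasp_force: 0.0
```

Call:
jog_arm(
  motion=[
    {"x": 0,"y": 0,"z": 1,"spin": 0,"fingers": -1},
    {"x": 0,"y": 0,"z": 1,"spin": 0,"fingers": -1},
  ],
)

```text
clock: 3.5
eef_pos: [0.5092, -0.0994, 0.0503]
tool_rot: [-0.08, 0.997, 0.0, -0.0]
ft_force: [-0.1, 0.3, 0.2]
grip_width: 0.0852
grasp_force: 0.0
```

Call:
jog_arm(
  motion=[
    {"x": 0,"y": 0,"z": 1,"spin": 0,"fingers": -1},
    {"x": 0,"y": 0,"z": 1,"spin": 0,"fingers": -1},
  ],
)

```text
clock: 3.75
eef_pos: [0.5092, -0.0994, 0.0493]
tool_rot: [-0.08, 0.997, 0.0, -0.0]
ft_force: [0.2, -0.1, -1.1]
grip_width: 0.0852
grasp_force: 0.0
```

Call:
jog_arm(
  motion=[
    {"x": 0,"y": 0,"z": 0.5,"spin": 0,"fingers": -1},
    {"x": 0,"y": 0,"z": 0.5,"spin": 0,"fingers": -1},
  ],
)

```text
clock: 4.0
eef_pos: [0.5092, -0.0994, 0.0488]
tool_rot: [-0.08, 0.997, 0.0, -0.0]
ft_force: [0.4, 0.3, -0.6]
grip_width: 0.0852
grasp_force: 0.0
```

Call:
jog_arm(
  motion=[
    {"x": 0,"y": 0,"z": 0.5,"spin": 0,"fingers": -1},
    {"x": 0,"y": 0,"z": 0.5,"spin": 0,"fingers": -1},
  ],
)

```text
clock: 4.25
eef_pos: [0.5092, -0.0994, 0.0483]
tool_rot: [-0.08, 0.997, 0.0, -0.0]
ft_force: [0.7, -1.2, -0.2]
grip_width: 0.0852
grasp_force: 0.0
```

Call:
jog_arm(
  motion=[
    {"x": 0,"y": 0,"z": 0.5,"spin": 0,"fingers": -1},
    {"x": 0,"y": 0,"z": 0.5,"spin": 0,"fingers": -1},
  ],
)

```text
clock: 4.5
eef_pos: [0.5093, -0.0994, 0.0479]
tool_rot: [-0.08, 0.997, -0.0, 0.0]
ft_force: [0.1, -0.2, 0.1]
grip_width: 0.0857
grasp_force: 0.1
```

Call:
jog_arm(
  motion=[
    {"x": 0,"y": 0,"z": 0.5,"spin": 0,"fingers": -1},
    {"x": 0,"y": 0,"z": 0.5,"spin": 0,"fingers": -1},
  ],
)

```text
clock: 4.75
eef_pos: [0.5095, -0.0994, 0.0477]
tool_rot: [-0.08, 0.997, -0.0, 0.0]
ft_force: [-0.1, -0.5, 3.6]
grip_width: 0.0855
grasp_force: 1.1
```

Call:
jog_arm(
  motion=[
    {"x": 0,"y": 0,"z": 0.5,"spin": 0,"fingers": -1},
    {"x": 0,"y": 0,"z": 0.5,"spin": 0,"fingers": -1},
  ],
)

```text
clock: 5.0
eef_pos: [0.5097, -0.0994, 0.0475]
tool_rot: [-0.08, 0.997, -0.0, 0.001]
ft_force: [-0.7, 0.9, 4.9]
grip_width: 0.0853
grasp_force: 2.6
```

Call:
jog_arm(
  motion=[
    {"x": -2,"y": 0,"z": 0,"spin": 0,"fingers": -1},
    {"x": -6,"y": 0,"z": 0,"spin": 0,"fingers": -1},
    {"x": -11,"y": 0,"z": 0,"spin": 0,"fingers": -1},
    {"x": -16,"y": 0,"z": 0,"spin": 0,"fingers": -1},
    {"x": -21,"y": 0,"z": 0,"spin": 0,"fingers": -1},
    {"x": -26,"y": 0,"z": 0,"spin": 0,"fingers": -1},
    {"x": -29,"y": 0,"z": 0,"spin": 0,"fingers": -1},
    {"x": -30,"y": 0,"z": 0,"spin": 0,"fingers": -1},
  ],
)

```text
clock: 6.0
eef_pos: [0.5408, -0.0941, 0.0487]
tool_rot: [-0.08, 0.997, 0.0, 0.002]
ft_force: [0.1, 2.5, 10.7]
grip_width: 0.0855
grasp_force: 4.9
```

```bash
python3 st.py; cat > fit.py <<'E'
import sys,pickle
from st import *
from workcell import camera
# silhouette fit of blank: edge-match via colour mask in wrist-free cams
n=sys.argv[1]
out=[]
for k,(x,y,w,h) in {"scene":(150,155,160,120),"side":(215,155,160,120)}.items():
    cc=camera(k); pickle.dump(cc,open(f"{k}_{n}.pkl","wb")); out.append(cv2.resize(cc["pixels"][y:y+h,x:x+w],(400,300),interpolation=cv2.INTER_CUBIC) if 0 else cv2.resize(cc["pixels"][y:y+h,x:x+w],(560,420),interpolation=cv2.INTER_CUBIC)[:, 60:460])
cv2.imwrite(f"pics/f{n}.png",np.hstack(out)[:,:,::-1])
E
python3 fit.py 1
```

```text
cradle xy [  0.5 -51.8] z 48.7 F [ 0.1   2.54 10.74] yaw rel -0.0169 clk 6.0
cradle xy [  0.5 -51.8] z 48.7 F [ 0.1   2.54 10.74] yaw rel -0.0169 clk 6.0
```

View pics/f1.png

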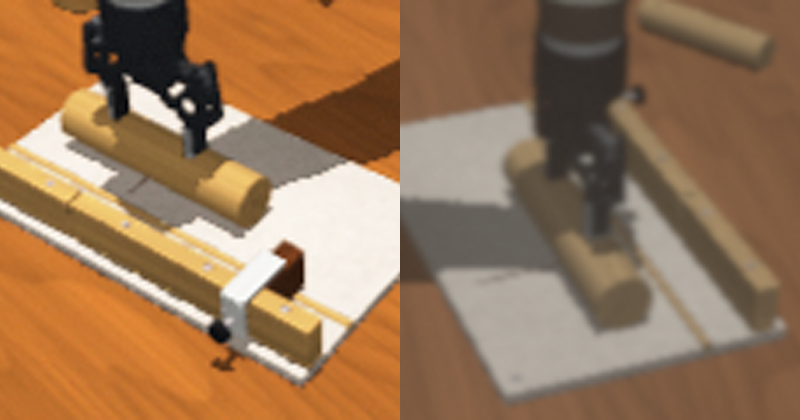

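The blank rolled under the fingers: its scene end face is near (258,198) and its side end near (625,300). I'll fit those points.

```bash
cat > fb.py <<'E'
from h import *
import pickle
q=np.load("q.npy")
def fitb(n,B,x0,zc=37):
    d={k:pickle.load(open(f"{k}_{n}.pkl","rb")) for k in B}; O={"scene":(150,155),"side":(215,155)}
    N={k:(np.array(B[k],float)+[60.5,.5])/3.5-.5+O[k] for k in B}
    e=lambda b:np.concatenate([hullres(d[k],T(q,[[b[0],b[1],0]])[0,:2].tolist()+[q[2]+b[2]],N[k],zc=zc) for k in B])
    s=least_squares(e,x0,diff_step=1e-2,loss="soft_l1",x_scale=[5,5,.02]); print(n,"blank in cradle",s.x.round(3),e(s.x).round(1))
E
python3 - <<'E'
from fb import *
fitb(1,{"scene":[(62,120),(82,91),(243,226),(271,190),(262,173)],"side":[(103,165),(130,140),(200,328),(250,300),(145,250),(225,262)]},[-6,-50,-.02])
E
```

```text
1 blank in cradle [-6.042e+00 -5.129e+01 -3.400e-02] [-0.3  1.5 -0.2  0.2  0.1  0.1  0.5  0.5 -0.3 -0.9  0.8]
```

Call:
jog_arm(
  motion=[
    {"x": 0,"y": 0,"z": -3,"spin": 0,"fingers": -1},
    {"x": 2,"y": 0,"z": -8,"spin": 0,"fingers": -1},
    {"x": 13,"y": 0,"z": -8,"spin": 0,"fingers": -1},
    {"x": 13,"y": 0,"z": -4,"spin": 0,"fingers": -1},
    {"x": 13,"y": 0,"z": -2,"spin": 0,"fingers": -1},
    {"x": 13,"y": 0,"z": -0.8,"spin": 0,"fingers": -1},
    {"x": 13,"y": 0,"z": -0.8,"spin": 0,"fingers": -1},
  ],
)

```text
clock: 6.98
eef_pos: [0.5265, -0.0966, 0.0479]
tool_rot: [-0.08, 0.997, 0.0, 0.0]
ft_force: [-0.5, -0.0, 2.6]
grip_width: 0.0858
grasp_force: 1.2
```

```bash
python3 st.py
```

```text
cradle xy [-14.1 -51.8] z 47.9 F [-0.48 -0.03  2.62] yaw rel -0.0172 clk 6.975
```

Call:
jog_arm(
  motion=[
    {"x": -3,"y": 0,"z": 0,"spin": 0,"fingers": -1},
    {"x": -7,"y": 0,"z": 0,"spin": -0.3,"fingers": -1},
    {"x": -12,"y": 0,"z": 0,"spin": -0.6,"fingers": -1},
    {"x": -17,"y": 0,"z": 0,"spin": -1,"fingers": -1},
    {"x": -22,"y": 0,"z": 0,"spin": -1.3,"fingers": -1},
    {"x": -26,"y": 0,"z": 0,"spin": -1.6,"fingers": -1},
    {"x": -29,"y": 0,"z": 0,"spin": -2,"fingers": -1},
    {"x": -30,"y": 0,"z": 0,"spin": -2,"fingers": -1},
  ],
)

```text
clock: 7.98
eef_pos: [0.5572, -0.0917, 0.0488]
tool_rot: [-0.098, 0.995, -0.0, 0.001]
ft_force: [-1.0, 2.0, 6.0]
grip_width: 0.0852
grasp_force: 3.3
```

Call:
jog_arm(
  motion=[
    {"x": 0,"y": 0,"z": -3,"spin": 0,"fingers": -1},
    {"x": 2,"y": 0,"z": -8,"spin": 0,"fingers": -1},
    {"x": 15,"y": 0,"z": -8,"spin": 0,"fingers": -1},
    {"x": 15,"y": 0,"z": -4,"spin": 0,"fingers": -1},
    {"x": 15,"y": 0,"z": -1.5,"spin": 0,"fingers": -1},
    {"x": 15,"y": 0,"z": 0,"spin": 0,"fingers": -1},
    {"x": 15,"y": 0,"z": 0,"spin": 0,"fingers": -1},
  ],
)

```text
clock: 8.85
eef_pos: [0.5415, -0.0948, 0.048]
tool_rot: [-0.098, 0.995, -0.0, 0.0]
ft_force: [-0.3, 0.1, 1.9]
grip_width: 0.085
grasp_force: 1.3
```

```bash
python3 st.py
```

```text
cradle xy [  1.  -52.6] z 48.0 F [-0.31  0.12  1.89] yaw rel 0.0177 clk 8.85
```

Call:
jog_arm(
  motion=[
    {"x": -3,"y": 0,"z": 0.2,"spin": 0,"fingers": -1},
    {"x": -7,"y": 0,"z": 0.2,"spin": 0,"fingers": -1},
    {"x": -12,"y": 0,"z": 0.2,"spin": 0,"fingers": -1},
    {"x": -17,"y": 0,"z": 0,"spin": 0,"fingers": -1},
    {"x": -22,"y": 0,"z": 0,"spin": 0,"fingers": -1},
    {"x": -26,"y": 0,"z": 0,"spin": 0,"fingers": -1},
    {"x": -29,"y": 0,"z": 0,"spin": 0,"fingers": -1},
    {"x": -30,"y": 0,"z": 0,"spin": 0,"fingers": -1},
  ],
)

```text
clock: 9.85
eef_pos: [0.5721, -0.0895, 0.0488]
tool_rot: [-0.098, 0.995, -0.001, 0.002]
ft_force: [0.6, -1.6, 4.7]
grip_width: 0.0858
grasp_force: 2.9
```

```bash
python3 fit.py 2
```

```text
cradle xy [ 32.1 -52.8] z 48.8 F [ 0.55 -1.62  4.7 ] yaw rel 0.0175 clk 9.85
```

View pics/f2.png

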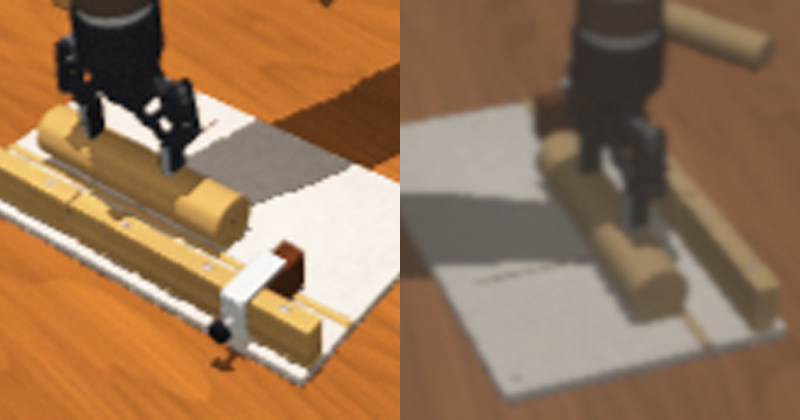

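The blank is now just short of the batten. Its scene end face is near (235,220) and its side end face near (660,290).

```bash
python3 - <<'E'
from fb import *
fitb(2,{"scene":[(38,140),(55,110),(218,245),(249,212),(240,192)],"side":[(138,165),(165,133),(237,320),(286,290),(175,225),(284,270)]},[24,-50,-.01])
E
```

```text
2 blank in cradle [ 2.7606e+01 -5.0254e+01 -2.4000e-02] [-0.1  1.1  0.2  0.4 -0.3  0.2  0.6 -0.4  0.6  0.  -1.2]
```

Call:
jog_arm(
  motion=[
    {"x": 0,"y": 0,"z": -3,"spin": 0,"fingers": -1},
    {"x": 2,"y": 0,"z": -8,"spin": 0,"fingers": -1},
    {"x": 12,"y": 0,"z": -8,"spin": 0,"fingers": -1},
    {"x": 12,"y": 0,"z": -4,"spin": 0,"fingers": -1},
    {"x": 12,"y": 0,"z": -1.5,"spin": 0,"fingers": -1},
    {"x": 12,"y": 0,"z": 0,"spin": 0,"fingers": -1},
    {"x": 12,"y": 0,"z": 0,"spin": 0,"fingers": -1},
  ],
)

```text
clock: 10.82
eef_pos: [0.5594, -0.0911, 0.0484]
tool_rot: [-0.098, 0.995, -0.0, 0.001]
ft_force: [-0.9, -0.4, 3.6]
grip_width: 0.0853
grasp_force: 2.0
```

Call:
jog_arm(
  motion=[
    {"x": -2,"y": 0,"z": 0,"spin": -0.4,"fingers": -1},
    {"x": -5,"y": 0,"z": 0,"spin": -0.8,"fingers": -1},
    {"x": -9,"y": 0,"z": 0,"spin": -1.2,"fingers": -1},
    {"x": -13,"y": 0,"z": 0,"spin": -1.6,"fingers": -1},
    {"x": -16,"y": 0,"z": 0,"spin": -2,"fingers": -1},
    {"x": -17,"y": 0,"z": 0,"spin": -2,"fingers": -1},
    {"x": -17,"y": 0,"z": 0,"spin": -2,"fingers": -1},
  ],
)

```text
clock: 11.7
eef_pos: [0.5765, -0.0885, 0.0491]
tool_rot: [-0.115, 0.993, -0.001, 0.001]
ft_force: [-0.6, -1.9, 9.5]
grip_width: 0.0853
grasp_force: 4.1
```

```bash
python3 st.py
```

```text
cradle xy [ 36.6 -52.6] z 49.1 F [-0.59 -1.89  9.53] yaw rel 0.0524 clk 11.7
```

Call:
jog_arm(
  motion=[
    {"x": 0,"y": 0,"z": -3,"spin": 0,"fingers": -1},
    {"x": 2,"y": 0,"z": -8,"spin": 0,"fingers": -1},
    {"x": 11,"y": 0,"z": -8,"spin": 0,"fingers": -1},
    {"x": 11,"y": 0,"z": -4,"spin": 0,"fingers": -1},
    {"x": 11,"y": 0,"z": -1.5,"spin": 0,"fingers": -1},
    {"x": 11,"y": 0,"z": 0,"spin": 0,"fingers": -1},
    {"x": 11,"y": 0,"z": 0,"spin": 0,"fingers": -1},
  ],
)

```text
clock: 12.58
eef_pos: [0.5659, -0.0902, 0.0488]
tool_rot: [-0.115, 0.993, 0.0, 0.002]
ft_force: [-0.2, 1.2, 6.0]
grip_width: 0.0853
grasp_force: 2.9
```

```bash
python3 fit.py 3
```

```text
cradle xy [ 25.9 -52.4] z 48.8 F [-0.23  1.22  5.98] yaw rel 0.0527 clk 12.575
```

View pics/f3.png

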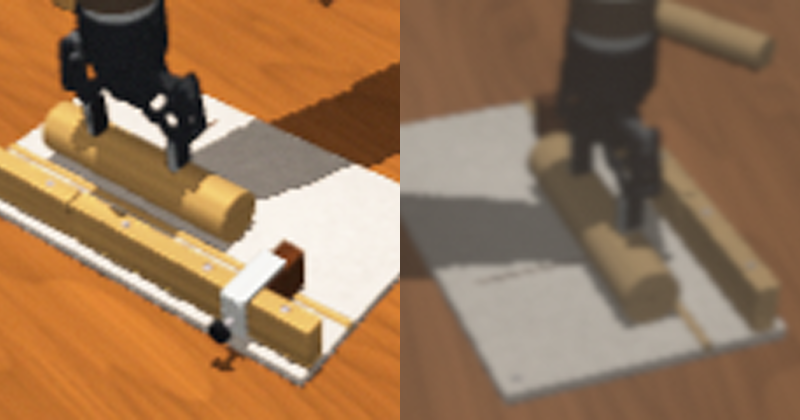

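The blank rolled back a few mm on release. Its scene end is now at about (254,205), so I'll measure again.

```bash
python3 - <<'E'
from fb import *
fitb(3,{"scene":[(44,134),(62,103),(224,241),(254,205),(247,188)],"side":[(130,165),(155,136),(229,324),(279,290),(165,225),(275,270)]},[24,-50,-.01])
E
```

```text
3 blank in cradle [ 1.9908e+01 -5.1570e+01 -2.5000e-02] [ 0.3  0.9  0.   0.2 -0.3  0.2  0.6 -0.6  0.3 -0.1 -1.5]
```

Call:
jog_arm(
  motion=[
    {"x": 0,"y": 0,"z": -3,"spin": 0,"fingers": -1},
    {"x": 0,"y": 0,"z": -7,"spin": 0,"fingers": -1},
    {"x": 8,"y": 0,"z": -8,"spin": 1.5,"fingers": -1},
    {"x": 15,"y": 0,"z": -8,"spin": 2.5,"fingers": -1},
    {"x": 15,"y": 0,"z": -4,"spin": 2.5,"fingers": -1},
    {"x": 15,"y": 0,"z": -1.5,"spin": 2.5,"fingers": -1},
    {"x": 15,"y": 0,"z": 0.2,"spin": 2.5,"fingers": -1},
    {"x": 15,"y": 0,"z": 0.2,"spin": 2.5,"fingers": -1},
  ],
)

```text
clock: 13.68
eef_pos: [0.5507, -0.0939, 0.048]
tool_rot: [-0.093, 0.996, -0.0, 0.001]
ft_force: [0.4, 0.3, 3.1]
grip_width: 0.0856
grasp_force: 1.6
```

```bash
python3 st.py
```

```text
cradle xy [ 10.2 -53.4] z 48.0 F [0.39 0.34 3.13] yaw rel 0.0091 clk 13.675
```

Call:
jog_arm(
  motion=[
    {"x": -2,"y": 0,"z": 0,"spin": 0,"fingers": -1},
    {"x": -6,"y": 0,"z": 0,"spin": 0,"fingers": -1},
    {"x": -10,"y": 0,"z": -0.3,"spin": 0,"fingers": -1},
    {"x": -15,"y": 0,"z": -0.5,"spin": 0,"fingers": -1},
    {"x": -19,"y": 0,"z": -0.5,"spin": 0,"fingers": -1},
    {"x": -22,"y": 0,"z": -0.5,"spin": 0,"fingers": -1},
    {"x": -23,"y": 0,"z": -0.5,"spin": 0,"fingers": -1},
    {"x": -23,"y": 0,"z": -0.5,"spin": 0,"fingers": -1},
  ],
)

```text
clock: 14.68
eef_pos: [0.5738, -0.0898, 0.0488]
tool_rot: [-0.093, 0.996, -0.0, 0.001]
ft_force: [0.4, -0.7, 5.2]
grip_width: 0.0854
grasp_force: 2.9
```

Call:
jog_arm(
  motion=[
    {"x": 0,"y": 0,"z": -3,"spin": 0,"fingers": -1},
    {"x": 0,"y": 0,"z": -7,"spin": 0,"fingers": -1},
    {"x": 7,"y": 0,"z": -8,"spin": 0,"fingers": -1},
    {"x": 12,"y": 0,"z": -8,"spin": 0,"fingers": -1},
    {"x": 12,"y": 0,"z": -4,"spin": 0,"fingers": -1},
    {"x": 12,"y": 0,"z": -1,"spin": 0,"fingers": -1},
    {"x": 12,"y": 0,"z": 0.7,"spin": 0,"fingers": -1},
    {"x": 12,"y": 0,"z": 0.7,"spin": 0,"fingers": -1},
  ],
)

```text
clock: 15.68
eef_pos: [0.5613, -0.0918, 0.0477]
tool_rot: [-0.093, 0.996, -0.0, 0.001]
ft_force: [-0.0, 1.5, 2.3]
grip_width: 0.0852
grasp_force: 1.5
```

```bash
python3 fit.py 4
```

```text
cradle xy [ 21.1 -53.2] z 47.7 F [-0.04  1.48  2.27] yaw rel 0.009 clk 15.675
```

View pics/f4.png

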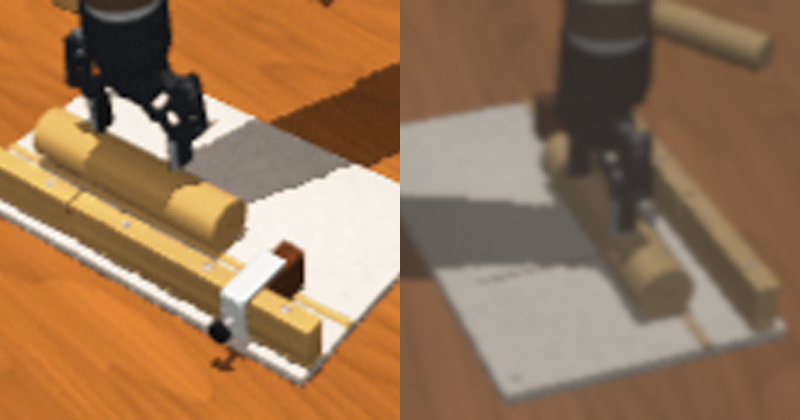

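The blank is just short of the batten: scene end face near (230,223), side end face near (668,290). I have one picture view left, so I'll use numbers from here.

```bash
python3 - <<'E'
from fb import *
fitb(4,{"scene":[(34,143),(51,109),(214,249),(245,212),(238,196)],"side":[(143,165),(162,136),(243,320),(292,290),(180,222)]},[30,-50,-.01])
E
```

```text
4 blank in cradle [ 3.1797e+01 -5.2310e+01 -3.4000e-02] [-0.2  0.7  0.   0.1 -0.3 -0.1  0.6 -0.   0.3  0.4]
```

Call:
jog_arm(
  motion=[
    {"x": -4,"y": 0,"z": 0.1,"spin": -0.5,"fingers": -1},
    {"x": -9,"y": 0,"z": -0.2,"spin": -1,"fingers": -1},
    {"x": -15,"y": 0,"z": -1.0,"spin": -1.5,"fingers": -1},
    {"x": -22,"y": 0,"z": -2.1,"spin": -2,"fingers": -1},
    {"x": -30,"y": 0,"z": -2.9,"spin": -2,"fingers": -1},
    {"x": -38,"y": 0,"z": -3.2,"spin": -2,"fingers": -1},
    {"x": -46,"y": 0,"z": -3.2,"spin": -2,"fingers": -1},
    {"x": -46,"y": 0,"z": -3.2,"spin": -2,"fingers": -1},
  ],
)

```text
clock: 16.77
eef_pos: [0.6075, -0.0837, 0.051]
tool_rot: [-0.111, 0.994, -0.0, 0.001]
ft_force: [1.5, -2.9, 6.6]
grip_width: 0.0856
grasp_force: 3.0
```

```bash
cat > auto.py <<'E'
# end-face/top silhouette fit by pixel mask: score model pose against wood-coloured pixels on the white board
import sys,pickle
from st import *
from workcell import camera
n=sys.argv[1]
for k in("scene","side"): pickle.dump(camera(k),open(f"{k}_{n}.pkl","wb"))
cc=pickle.load(open(f"scene_{n}.pkl","rb")); im=cc["pixels"]
h=cv2.cvtColor(im,cv2.COLOR_RGB2HSV)
m=((h[...,1]>70)&(h[...,2]>90)).astype(np.uint8)   # wood incl. desk
# +y end along the trough: profile of saturation along the axis line at several x, z=50 mm, cradle y -70..130
for x in (0,20,35,50,64):
    ys=np.arange(-220,150,10); uv=proj(cc,T(q,[(x,y,55) for y in ys]))
    print(x,"".join("#" if h[int(round(v)),int(round(u)),1]>70 else "." for u,v in uv))
E
python3 auto.py 5; python3 auto.py 4 >/dev/null
```

```text
cradle xy [ 68.  -53.4] z 51.0 F [ 1.5  -2.86  6.59] yaw rel 0.0437 clk 16.775
0 ....#................................
20 ##.................#.................
35 ####.#...............................
50 #########..########..#########....###
64 ##########..########.##########......
```

Call:
jog_arm(
  motion=[
    {"x": -2,"y": 0,"z": 0,"spin": 0,"fingers": -1},
    {"x": -4,"y": 0,"z": 0,"spin": 0,"fingers": -1},
    {"x": -4,"y": 0,"z": -1,"spin": 0,"fingers": -1},
    {"x": -4,"y": 0,"z": -4,"spin": 0,"fingers": -1},
    {"x": -4,"y": 0,"z": -12,"spin": 0,"fingers": -1},
    {"x": -4,"y": 0,"z": -40,"spin": 0,"fingers": -1},
    {"x": -4,"y": 0,"z": -80,"spin": 0,"fingers": -1},
  ],
)

```text
clock: 17.85
eef_pos: [0.6084, -0.0821, 0.13]
tool_rot: [-0.111, 0.994, 0.001, -0.002]
ft_force: [0.8, -0.8, -0.1]
grip_width: 0.0854
grasp_force: 0.0
```

```bash
python3 auto.py 6; python3 - <<'E'
import cv2,pickle,numpy as np
from workcell import camera
out=[]
for k,(x,y,w,h) in {"scene":(150,165,155,105),"side":(215,165,155,105)}.items():
    p=pickle.load(open(f"{k}_6.pkl","rb"))["pixels"][y:y+h,x:x+w,::-1]
    out.append(cv2.resize(p,None,fx=2.58,fy=2.58,interpolation=cv2.INTER_CUBIC))
cv2.imwrite("pics/z6.png",np.hstack(out))
E
```

```text
cradle xy [ 69.1 -51.9] z 130.0 F [ 0.75 -0.76 -0.15] yaw rel 0.044 clk 17.85
0 ######...............................
20 #######..............................
35 #######..............................
50 ################..#.#########.....###
64 ##############################.......
```

```bash
python3 - <<'E'
from h import *
import pickle
q=np.load("q.npy")
for k in("scene","side"):
  c=pickle.load(open(f"{k}_6.pkl","rb")); im=cv2.cvtColor(c["pixels"],cv2.COLOR_RGB2HSV).astype(np.float32)
  def samp(P):
    uv=proj(c,T(q,P)).astype(np.float32); return cv2.remap(im,uv[:,:1],uv[:,1:],cv2.INTER_LINEAR)[:,0]
  ys=np.arange(40,126,4);print(k,"+y end y=40.. step4 S/V",[tuple(map(int,s[1:])) for s in samp([(64,y,60) for y in ys])])
  ys=np.arange(-190,-140,4);print(k,"-y end y=-190..",[tuple(map(int,s[1:])) for s in samp([(64,y,60) for y in ys])])
  for y in (-120,20):
    xs=np.arange(20,92,4);print(k,"across y",y,"x=20.. z=14",[tuple(map(int,s[1:])) for s in samp([(x,y,14) for x in xs])])
    print("   z=61",[tuple(map(int,s[1:])) for s in samp([(x,y,61) for x in xs])])
E
```

```text
scene +y end y=40.. step4 S/V [(134, 238), (134, 237), (133, 237), (136, 237), (139, 231), (145, 167), (146, 118), (146, 113), (147, 113), (140, 123), (52, 207), (19, 243), (14, 247), (13, 248), (14, 248), (13, 248), (13, 248), (13, 248), (13, 249), (12, 243), (4, 245), (3, 246)]
scene -y end y=-190.. [(194, 187), (193, 186), (195, 186), (197, 187), (197, 185), (195, 186), (188, 191), (164, 217), (140, 235), (138, 236), (136, 236), (135, 236), (136, 236)]
scene across y -120 x=20.. z=14 [(112, 220), (146, 184), (147, 128), (148, 124), (147, 122), (147, 125), (147, 132), (145, 142), (147, 144), (148, 143), (145, 136), (146, 136), (148, 137), (140, 130), (143, 130), (145, 130), (146, 126), (144, 121)]
   z=61 [(15, 246), (16, 246), (16, 246), (15, 246), (14, 247), (15, 246), (16, 246), (17, 245), (45, 234), (115, 226), (141, 210), (148, 173), (146, 165), (147, 158), (144, 190), (145, 213), (139, 230), (137, 228)]
scene across y 20 x=20.. z=14 [(139, 215), (140, 230), (137, 236), (136, 237), (139, 232), (139, 231), (137, 232), (137, 233), (139, 231), (141, 226), (140, 228), (138, 234), 
[... 861 characters left out ...]
, (87, 112), (87, 109), (86, 106), (86, 103), (86, 104), (87, 103), (88, 102)]
   z=61 [(72, 93), (80, 96), (85, 108), (88, 121), (90, 132), (90, 140), (93, 148), (94, 154), (95, 159), (94, 159), (94, 154), (93, 141), (92, 126), (90, 108), (85, 93), (85, 89), (88, 100), (94, 128)]
side across y 20 x=20.. z=14 [(25, 103), (26, 103), (25, 103), (26, 103), (28, 102), (37, 99), (59, 96), (71, 91), (77, 89), (79, 90), (80, 91), (80, 93), (81, 94), (83, 95), (83, 96), (82, 96), (83, 95), (83, 94)]
   z=61 [(78, 140), (81, 119), (84, 114), (89, 122), (90, 128), (90, 127), (89, 120), (88, 113), (87, 109), (87, 104), (86, 98), (85, 97), (86, 99), (87, 101), (88, 100), (89, 103), (92, 125), (94, 146)]
```

The blank is seated parallel in the trough, with its −y end at about −161 and its +y end at about 59. Next I'll shut the fingers and go behind the −y end.

Call:
jog_arm(
  motion=[
    {"x": 4,"y": -45,"z": 0,"spin": 1,"fingers": 1},
    {"x": 7,"y": -95,"z": 0,"spin": 2,"fingers": 1},
    {"x": 11,"y": -140,"z": 0,"spin": 2.5,"fingers": 1},
    {"x": 11,"y": -140,"z": 0,"spin": 2.5,"fingers": 1},
    {"x": 11,"y": -140,"z": 0,"spin": 2.5,"fingers": 1},
    {"x": 11,"y": -140,"z": 0,"spin": 2.5,"fingers": 1},
  ],
)

```text
clock: 18.7
eef_pos: [0.6297, -0.2201, 0.1303]
tool_rot: [-0.09, 0.996, 0.0, -0.0]
ft_force: [-0.1, -0.4, -0.6]
grip_width: -0.0
grasp_force: 0.0
```

```bash
python3 st.py
```

```text
cradle xy [  65.7 -191.5] z 130.3 F [-0.12 -0.38 -0.55] yaw rel 0.0017 clk 18.7
```

Now down to z = 30, then forward slowly.

Call:
jog_arm(
  motion=[
    {"x": 1,"y": 0,"z": 40,"spin": 0,"fingers": 1},
    {"x": 1,"y": 0,"z": 75,"spin": 0,"fingers": 1},
    {"x": 1,"y": 0,"z": 95,"spin": 0,"fingers": 1},
    {"x": 1,"y": 0,"z": 100,"spin": 0,"fingers": 1},
    {"x": 1,"y": 0,"z": 100,"spin": 0,"fingers": 1},
  ],
)

```text
clock: 19.32
eef_pos: [0.6293, -0.2209, 0.0309]
tool_rot: [-0.089, 0.996, -0.0, 0.0]
ft_force: [0.2, 0.4, 0.8]
grip_width: 0.0003
grasp_force: 0.0
```

Call:
jog_arm(
  motion=[
    {"x": 0,"y": 3,"z": 0,"spin": 0,"fingers": 1},
    {"x": 0,"y": 6,"z": 0,"spin": 0,"fingers": 1},
    {"x": 0,"y": 9,"z": 0,"spin": 0,"fingers": 1},
    {"x": 0,"y": 12,"z": 0,"spin": 0,"fingers": 1},
    {"x": 0,"y": 15,"z": 0,"spin": 0,"fingers": 1},
    {"x": 0,"y": 18,"z": 0,"spin": 0,"fingers": 1},
    {"x": 0,"y": 21,"z": 0,"spin": 0,"fingers": 1},
    {"x": 0,"y": 24,"z": 0,"spin": 0,"fingers": 1},
  ],
)

```text
clock: 20.32
eef_pos: [0.6247, -0.198, 0.0304]
tool_rot: [-0.089, 0.996, -0.0, 0.0]
ft_force: [0.5, -1.2, -0.0]
grip_width: 0.0
grasp_force: 0.3
```

```bash
python3 st.py
```

```text
cradle xy [  64.6 -168.9] z 30.4 F [ 0.46 -1.16 -0.05] yaw rel 0.0 clk 20.325
```

Call:
jog_arm(
  motion=[
    {"x": 0,"y": 3,"z": 0,"spin": 0,"fingers": 1},
    {"x": 0,"y": 6,"z": 0,"spin": 0,"fingers": 1},
    {"x": 0,"y": 9,"z": 0,"spin": 0,"fingers": 1},
    {"x": 0,"y": 12,"z": 0,"spin": 0,"fingers": 1},
    {"x": 0,"y": 15,"z": 0,"spin": 0,"fingers": 1},
    {"x": 0,"y": 18,"z": 0,"spin": 0,"fingers": 1},
    {"x": 0,"y": 21,"z": 0,"spin": 0,"fingers": 1},
    {"x": 0,"y": 24,"z": 0,"spin": 0,"fingers": 1},
  ],
)

```text
clock: 21.32
eef_pos: [0.6204, -0.1742, 0.0305]
tool_rot: [-0.089, 0.996, -0.0, 0.0]
ft_force: [-0.1, -0.9, 0.2]
grip_width: -0.0
grasp_force: 0.3
```

```bash
cat > ends.py <<'E'
import sys,pickle
from st import *
from workcell import camera
c=camera("scene"); pickle.dump(c,open("scene_e.pkl","wb")); im=cv2.cvtColor(c["pixels"],cv2.COLOR_RGB2HSV).astype(np.float32)
ys=np.arange(50,132,3); uv=proj(c,T(q,[(64,y,60) for y in ys])).astype(np.float32)
print([(int(y),int(s[1]),int(s[2])) for y,s in zip(ys,cv2.remap(im,uv[:,:1],uv[:,1:],cv2.INTER_LINEAR)[:,0])])
E
python3 ends.py
```

```text
cradle xy [  64.6 -144.8] z 30.5 F [-0.08 -0.85  0.19] yaw rel 0.0001 clk 21.325
[(50, 136, 235), (53, 136, 237), (56, 136, 236), (59, 135, 236), (62, 136, 237), (65, 137, 236), (68, 137, 237), (71, 137, 236), (74, 136, 236), (77, 138, 234), (80, 141, 231), (83, 137, 236), (86, 145, 207), (89, 148, 151), (92, 145, 115), (95, 145, 111), (98, 148, 111), (101, 148, 112), (104, 128, 128), (107, 75, 184), (110, 23, 240), (113, 14, 248), (116, 12, 243), (119, 5, 243), (122, 3, 245), (125, 3, 244), (128, 3, 244), (131, 3, 244)]
```

Call:
jog_arm(
  motion=[
    {"x": 0,"y": 3,"z": 0,"spin": 0,"fingers": 1},
    {"x": 0,"y": 6,"z": 0,"spin": 0,"fingers": 1},
    {"x": 0,"y": 9,"z": 0,"spin": 0,"fingers": 1},
    {"x": 0,"y": 12,"z": 0,"spin": 0,"fingers": 1},
    {"x": 0,"y": 15,"z": 0,"spin": 0,"fingers": 1},
    {"x": 0,"y": 18,"z": 0,"spin": 0,"fingers": 1},
    {"x": 0,"y": 21,"z": 0,"spin": 0,"fingers": 1},
    {"x": 0,"y": 24,"z": 0,"spin": 0,"fingers": 1},
  ],
)

```text
clock: 22.38
eef_pos: [0.6161, -0.1506, 0.0305]
tool_rot: [-0.089, 0.996, -0.0, 0.0]
ft_force: [0.3, -0.2, -0.1]
grip_width: 0.0
grasp_force: 0.3
```

Call:
jog_arm(
  motion=[
    {"x": 0,"y": 1,"z": 0,"spin": 0,"fingers": 1},
    {"x": 0,"y": 2,"z": 0,"spin": 0,"fingers": 1},
    {"x": 0,"y": 3,"z": 0,"spin": 0,"fingers": 1},
    {"x": 0,"y": 4,"z": 0,"spin": 0,"fingers": 1},
    {"x": 0,"y": 5,"z": 0,"spin": 0,"fingers": 1},
  ],
)

```text
clock: 23.0
eef_pos: [0.6153, -0.1459, 0.0305]
tool_rot: [-0.089, 0.996, -0.0, -0.0]
ft_force: [-1.1, -1.4, 0.3]
grip_width: -0.0001
grasp_force: 0.4
```

Call:
jog_arm(
  motion=[
    {"x": 0,"y": 0.7,"z": 0,"spin": 0,"fingers": 1},
    {"x": 0,"y": 1.4,"z": 0,"spin": 0,"fingers": 1},
    {"x": 0,"y": 2,"z": 0,"spin": 0,"fingers": 1},
  ],
)

```text
clock: 23.38
eef_pos: [0.6149, -0.1439, 0.0305]
tool_rot: [-0.089, 0.996, -0.0, -0.0]
ft_force: [1.4, -0.9, 0.1]
grip_width: -0.0001
grasp_force: 0.4
```

Call:
jog_arm(
  motion=[
    {"x": 0,"y": 0.5,"z": 0,"spin": 0,"fingers": 1},
    {"x": 0,"y": 1,"z": 0,"spin": 0,"fingers": 1},
    {"x": 0,"y": 1.5,"z": 0,"spin": 0,"fingers": 1},
  ],
)

```text
clock: 23.75
eef_pos: [0.6148, -0.1428, 0.0305]
tool_rot: [-0.089, 0.996, -0.0, 0.0]
ft_force: [0.5, -2.3, -0.7]
grip_width: 0.0001
grasp_force: 1.3
```

Call:
jog_arm(
  motion=[
    {"x": 0,"y": 0.5,"z": 0,"spin": 0,"fingers": 1},
    {"x": 0,"y": 1,"z": 0,"spin": 0,"fingers": 1},
    {"x": 0,"y": 1,"z": 0,"spin": 0,"fingers": 1},
  ],
)

```text
clock: 24.12
eef_pos: [0.6148, -0.1428, 0.0307]
tool_rot: [-0.088, 0.996, -0.001, 0.0]
ft_force: [0.9, -5.6, -0.7]
grip_width: 0.0001
grasp_force: 2.7
```

Call:
jog_arm(
  motion=[
    {"x": 0,"y": 0.5,"z": 0,"spin": 0,"fingers": 1},
    {"x": 0,"y": 1,"z": 0,"spin": 0,"fingers": 1},
    {"x": 0,"y": 1,"z": 0,"spin": 0,"fingers": 1},
  ],
)

```text
clock: 24.5
eef_pos: [0.6148, -0.1428, 0.0308]
tool_rot: [-0.088, 0.996, -0.002, 0.0]
ft_force: [-0.0, -8.0, -0.7]
grip_width: -0.0001
grasp_force: 3.8
```

```bash
python3 ends.py
```

```text
cradle xy [  64.7 -112.8] z 30.8 F [-0.03 -8.02 -0.75] yaw rel -0.0016 clk 24.5
[(50, 137, 235), (53, 138, 236), (56, 137, 236), (59, 137, 236), (62, 137, 236), (65, 136, 236), (68, 137, 237), (71, 137, 236), (74, 136, 237), (77, 137, 234), (80, 140, 230), (83, 137, 237), (86, 137, 236), (89, 135, 237), (92, 136, 237), (95, 136, 236), (98, 133, 237), (101, 136, 236), (104, 136, 237), (107, 135, 237), (110, 135, 237), (113, 131, 236), (116, 85, 232), (119, 15, 241), (122, 4, 244), (125, 4, 244), (128, 3, 244), (131, 3, 244)]
```

Movement stopped and the push force rose to 8 N, so the end is against the stop. I'll back off and lift clear.

Call:
jog_arm(
  motion=[
    {"x": 0,"y": -2,"z": 0,"spin": 0,"fingers": 1},
    {"x": 0,"y": -8,"z": 0,"spin": 0,"fingers": 1},
    {"x": 0,"y": -25,"z": 0,"spin": 0,"fingers": 1},
    {"x": 0,"y": -40,"z": -20,"spin": 0,"fingers": 1},
    {"x": 0,"y": -60,"z": -70,"spin": 0,"fingers": 1},
    {"x": 40,"y": -80,"z": -130,"spin": 0,"fingers": 1},
    {"x": 90,"y": -80,"z": -170,"spin": 0,"fingers": 1},
    {"x": 90,"y": -80,"z": -170,"spin": 0,"fingers": 1},
  ],
)

```text
clock: 25.55
eef_pos: [0.5395, -0.2373, 0.2046]
tool_rot: [-0.087, 0.996, -0.001, 0.003]
ft_force: [0.5, -1.1, -0.9]
grip_width: 0.0003
grasp_force: 0.0
```

```bash
python3 - <<'E'
import cv2,numpy as np
from workcell import camera
out=[]
for k,(x,y,w,h) in {"scene":(150,165,160,105),"side":(215,160,160,105)}.items():
    out.append(cv2.resize(camera(k)["pixels"][y:y+h,x:x+w,::-1],(800//2,262*1),interpolation=cv2.INTER_CUBIC))
cv2.imwrite("pics/end.png",np.hstack(out))
E
```

```text
(no output)
```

View pics/end.png

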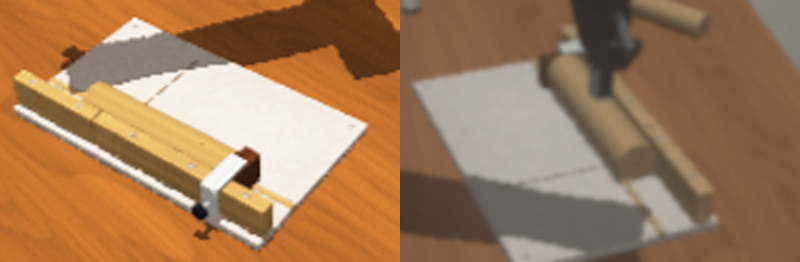

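The blank lies in the trough along the fence with its end at the stop: (240,165) in the scene half, (550,70) in the side half. The arm is clear, so I'm handing it in.

```bash
python3 -c "
from workcell import bot
print(bot.job_done())"
```

```text
the job is handed in; nothing more can be done
None
```

The blank was rolled over the batten into the trough, pushed up to the length stop with about 8 N, and handed in at about 26 s; it rolled back about 15 mm once at the batten before going over, and measured hand forces stayed below 11 N.

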